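Close the waffle maker and refit its pulled-off control knob, holding it pressed in

ROBOT

A 7-joint arm with a two-finger parallel gripper is mounted at the origin on the work surface. World frame = base frame: x ahead of the robot, y to its left, z up, the work surface at z = 0. Lengths are in mm, angles in rad, forces in N, time in s.
With the tool pointing down it reaches from about 400 to 875 mm from the base axis. Payload 4.4 kg.
Tool frame: the origin (TCP) lies midway between the tips of the shut fingers; the grasp point (between the pads) lies ctrl.grip_depth behind it (ctrl.grip_depth is the distance from the TCP to the grasp point, in mm); z points along the fingers, y is the line along which they close (so a half turn about z gives the same grasp; the last joint's range is limited). The gripper opens to 85 mm and grips with 20 to 120 N. Pads are 22 mm wide; open, the fingers measure 114 mm over their backs; the gripper's body (76 mm by 85 mm) begins 54 mm behind the grasp point. The pads swing forward as they close: fully open they stand 13 mm farther back than shut.
Start: joints at [1.244, 0.628, 0.038, 1.517, -0.027, 0.996, -0.02], TCP at [167.632, -628.026, 231.313] pointing down, gripper open.
Joint ranges: [-3.06, 3.06], [-0.37, 2.12], [-1.25, 1.32], [0.18, 2.47], [-1.1, 4.24], [0.23, 1.98], [-2.94, 2.94]. Speed limits (rad/s): [2.57, 2.57, 3.14, 3.14, 3.14, 3.14, 3.14].

INTERFACE

Orientations are given as [roll, pitch, yaw] about the fixed x, y, z axes, in that order (R = Rz(yaw) Ry(pitch) Rx(roll)).
In Python, from cell import ctrl gives the robot as it stands.
- The arm moves only by the tool carry_out, never from a script. Its argument "deltas" is one flat list of numbers, 7 for each row, row after row: the turn, a rotation vector about the tool's x, y, z in degrees, then the shift along the tool's x, y, z in m, then the closure, from -1 (fully open) to 1 (shut). In form: [wx, wy, wz, dx, dy, dz, claw, wx, wy, wz, dx, dy, dz, claw, ...]. A call has 1 to 12 rows; each row shifts and turns the commanded pose from where the row before left it, along the tool's axes as they then stand; what a row does not reach is not made up. A row lasts 1/8 s, in which the tool goes at most 62.5 mm and 10.7 degrees, less where a joint would pass 70% of its speed; a pose out of reach is approached as far as the arm can. A call with a gripper value outside its range is refused whole. The fingers move at their own pace and stop on an object; the grip force is fixed at half the most. Time passes only in rows, so rows that do not move let the fingers close. It gives the time, the measured TCP pose, the force, the opening and the grip force at its end, in the units of the state.
- ctrl.read_state(): the state, without advancing time (a new reading comes with each control period).
- ctrl.get_image(name): name is "scene" or "top"; returns the picture (420x560x3 uint8, red, green, blue); there is no depth.
- ctrl.calibration(name): a dict with "mtx" (3x3 intrinsics, pixels), "distortion" ([k1, k2, p1, p2, k3] as OpenCV has them; the pictures are not rectified), "R" (3x3) and "t" (3): a world point X has camera coordinates R X + t. Camera axes: x right, y down, z forward; pixel columns grow to the right and rows downward; lengths in mm; the calibration is good to about 2 mm. A picture is of the moment at which its call begins. calibration takes no time and is no camera call.
- ctrl.finish_job(): hands the job in; it is judged then, once.
The state is a dict: "clock": time; "qpos": joint angles; "qd": joint speeds; "tau": joint torques, N m; "eef_pos": TCP position; "tool_rot": TCP orientation; "force": force on the tool from outside, world axes, zero at the start; "torque": the same for the moment, N m; "width": finger opening in mm; "gripper_force": force on a finger pad.
Only numpy, scipy, OpenCV 4.12 (cv2) and the standard library are available. Lean on these libraries where they do the work, as an engineer would, in place of code of your own. Each camera call takes 0.05 s, during which the arm holds its last target. There are 200 camera calls.

TASK

Lower the waffle maker's open lid until it is fully closed, without slamming it. Then pick up the loose control knob lying on the counter, turn it so that its flat matches the D-shaped spindle on top of the lid (knob's pointer rib in line with the rib on the dial ring), push it fully home on the spindle and press the sprung spindle all the way in. Finish while still holding the knob pressed in - do not let go - and leave the jar, mug and bowl undisturbed.

Things in the scene. Friction and masses are not known exactly. Their poses are not given: they have to be found in the camera images.
- waffle_maker: Black and steel waffle maker standing on the counter, fixed to it. Base 190 (x) by 200 (y) mm, 72 mm high. Origin: centre of its underside; +x points to its hinge side (away from the robot), z up. It stands anywhere in the middle of the counter, turned a little either way.
- lid (a joint): Opening angle of the steel lid in rad: 0 closed (rests on the base, cannot go further), up to 1.6 open. A stiff hinge: it stays where it is left; about 1 to 5 N at the front edge close it. The lid is 190 mm from hinge to front edge, 200 mm wide, 30 mm thick.
- lid_hinge (a point): On the hinge line, mid-width, at the far rim of the base, 72 mm above the counter and 95 mm from the waffle maker's centre. Its frame turns with the lid: -x runs from the hinge to the lid's front edge, y along the hinge line, z out of the lid's outer (top) face, which lies 30 mm from the hinge line.
- lid_front (a point): Point on the lid's outer face, mid-width, 175 mm from the hinge and 15 mm from the front edge: a place to push the lid shut (nothing stands on the face there). Axes as lid_hinge.
- lid_handle (a point): Centre of the lid's black bar handle: a round bar 12 mm thick and 110 mm long, parallel to the hinge line, 218 mm from it and 28 mm beyond the lid's front edge (22 mm clear gap), in the middle of the lid's thickness. Axes as lid_hinge.
- spindle_tip (a point): Centre of the top end of the steel D-shaped spindle standing out of the lid's outer face, 100 mm from the hinge, mid-width: 12 mm diameter, one flat 3 mm from the axis, tip chamfered 1.5 mm, 29 mm above the lid's face when not pressed. z runs along the spindle, out of the lid; x points from the axis to the flat.
- dial (a joint): Angle in rad (-2.2 to 2.2) of the spindle and the dial ring at its foot, which turn together on the lid, stiffly (0.2 N m); at 0 the flat looks to the hinge, more is anticlockwise. The ring is black, 76 mm in diameter, 3 mm thick, with a steel rib 11 mm long, 3 mm high, 26 to 36 mm from the axis on the flat's side. Any angle will do.
- spindle (a joint): How far the spindle is pressed into the lid, in m: 0 out, 0.006 all the way in (hard stop). A spring pushes it out: 2.4 N to start, 7.2 N when all the way in. It turns nothing.
- knob: Loose black round knob standing upright on the counter, bore down, left or right of the waffle maker. Head (top 14 mm) 46 mm in diameter, below it a 12-sided skirt 44 mm across; 32 mm high in all, 50 g. A steel pointer rib 21 mm long, 3 mm high runs on top from centre to rim. Origin: centre of its underside; z up, x along the pointer, which is also the side of the flat in its bore.
- knob_bore (a point): Inner end of the knob's D-shaped bore, on its axis, 18 mm above the underside; axes as knob. The bore is open below, 13.4 mm in diameter with a flat 3.7 mm from the axis on the +x side. The knob is home when this point meets spindle_tip; its underside then stays 8 mm above the dial ring (2 mm when pressed all the way in).
- jar: Glass storage jar with a steel cap, 76 mm in diameter, 120 mm high, on the other side of the waffle maker from the knob. Bystander. Origin: centre of its underside.
- mug: Blue ceramic mug, 80 mm in diameter, 90 mm high, standing further back on the right (-y). Bystander. Origin: centre of its underside.
- bowl: White ceramic bowl, 110 mm in diameter, 50 mm high, further back on the left (+y). Bystander. Origin: centre of its underside.

How it is judged (in metres and radians):
On the way, in this order (a step that is already met when the one before it is completed fails the run):
1. the lid is fully closed (value of joint lid below 0.04 rad), for 0.2 s.
2. the knob is fully home on the spindle, flat to flat, with the lid closed (z of knob_bore in the frame of spindle_tip between -0.003 and 0.003 m and horizontal distance between knob_bore and spindle_tip below 0.004 m and angle between the x axis of knob and the x axis of spindle_tip, either way round below 0.35 rad and value of joint lid below 0.04 rad), for 0.1 s.
At the end, for the whole second after the job is handed in: Lid closed (under 0.04 rad); knob home on the spindle (bore end within 3 mm of the tip along it, 4 mm across; pointer within 0.35 rad of the flat; tilt under 0.12 rad); spindle held in by over 4.5 mm with over 3 N from the knob, fingers still on the knob (over 2 N) (all of step 2 and value of joint spindle above 0.0045 m and angle between knob's own z axis and vertical below 0.12 rad and contact force between the fingers and knob above 2 N and contact force between knob and waffle_maker above 3 N); the arm keeps its last pose, push and grip.
It fails at once if the lid is slammed (closing faster than 2.5 rad/s in its last 0.3 rad) (value of joint lid below 0.3 rad and velocity of joint lid below -2.5 rad/s).
It fails at once if the jar is moved by over 30 mm or tipped (distance of jar from where it was at the start of the episode above 0.03 m or angle between jar's own z axis and vertical above 0.4 rad).
It fails at once if the mug is moved by over 30 mm or tipped (distance of mug from where it was at the start of the episode above 0.03 m or angle between mug's own z axis and vertical above 0.4 rad).
It fails at once if the bowl is moved by over 30 mm or tipped (distance of bowl from where it was at the start of the episode above 0.03 m or angle between bowl's own z axis and vertical above 0.4 rad).
It also fails if it takes over 64 s, if anything falls off the work surface, if the arm or the gripper's body presses on something with over 40 N, if the wrist force passes 120 N, or if a joint passes its speed limit or range.

## Working session

There is one attempt and no reset: what is moved stays moved. The work goes in short steps, Python scripts to look and compute and a tool call to move; the robot and the scene stay as the last step left them, time stands still between calls to the robot, and variables do not carry over. Pictures are saved under pics/ and viewed, at most 10 in all, crops included, and the job is handed in when it is done.

Besides the shell and the picture viewer there is one more tool, called after "Emit:" by a JSON object that holds its "name" and its "arguments", one argument or row to a line. carry_out: Moves the arm, as the interface text tells. Its arguments: {"type":"object","properties":{"deltas":{"type":"array"}},"required":["deltas"]}

```bash
mkdir -p pics; ls; python3 - <<'E'
from cell import ctrl
import cv2
for n in("scene","top"):
    im=ctrl.get_image(n); cv2.imwrite(f"pics/{n}0.png",im[:,:,::-1]); c=ctrl.calibration(n); print(n,c)
print(ctrl.read_state(), ctrl.grip_depth)
E
```

```text
pics
scene {'mtx': array([[505.2140301 ,   0.        , 267.14502413],
       [  0.        , 505.2140301 , 202.8879489 ],
       [  0.        ,   0.        ,   1.        ]]), 'distortion': array([0.06097558, 0.        , 0.        , 0.        , 0.        ]), 'R': array([[-0.72528669,  0.68837582,  0.00989688],
       [ 0.54605801,  0.58397357, -0.60066257],
       [-0.4192611 , -0.4302483 , -0.79944139]]), 't': array([ 407.85630655, -241.34764139, 1540.92220311])}
top {'mtx': array([[513.90155138,   0.        , 270.72589228],
       [  0.        , 513.90155138, 211.49055237],
       [  0.        ,   0.        ,   1.        ]]), 'distortion': array([-0.07225133,  0.        ,  0.        ,  0.        ,  0.        ]), 'R': array([[ 0.02081807, -0.99971181,  0.0119542 ],
       [-0.99211128, -0.02213526, -0.12339058],
       [ 0.12361963, -0.00929114, -0.99228618]]), 't': array([ -13.28118894,  567.59488012, 1262.99926602])}
{'clock': 0.1, 'qpos': array([ 1.24420526,  0.62925077,  0.03845371,  1.51824552, -0.0269874 ,
        0.99630012, -0.02000867]), 'qd': array([-0.00070574, -0.00285667, -0.00059815, -0.00251843, -0.00199875,
       -0.00054822,  0.00051243]), 'tau': array([ 4.11750778e-03, -5.64527893e+01,  1.22989029e+00, -1.93973011e+01,
        1.10822154e-02,  5.44593029e-03, -1.88853306e-05]), 'eef_pos': array([ 167.4795403 , -627.48646063,  230.49026119]), 'tool_rot': array([-3.13990743e+00,  3.21527751e-05,  2.60782537e-01]), 'force': array([-0.31766433,  0.48681165, -0.58994985]), 'torque': array([-0.00163921,  0.03193189, -0.02632009]), 'gripper_force': 0.0, 'width': 85.3457464877649} 18.700000000000003
```

View pics/scene0.png

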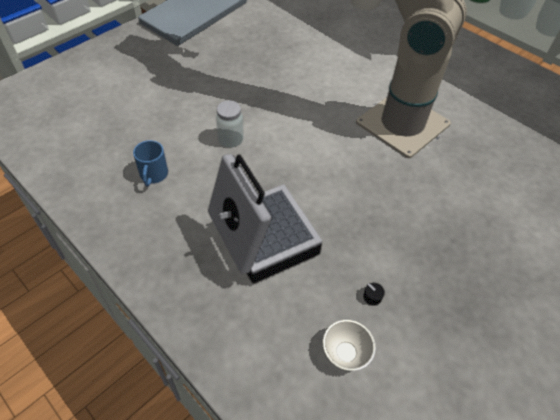

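View pics/top0.png

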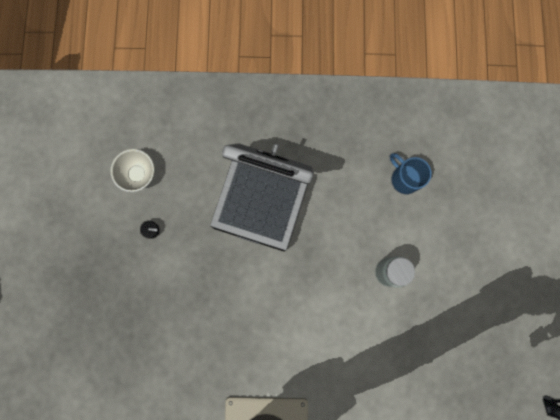

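The scene picture shows the lid standing nearly upright (about 255,200), with the knob at (374,293) and the jar on the robot's right. The top picture shows the base near (258,205), the knob at (150,229), the bowl at (133,170) and the jar at (400,271). I need enlarged crops to read the corners.

```bash
python3 - <<'E'
import cv2
t=cv2.imread("pics/top0.png");s=cv2.imread("pics/scene0.png")
cv2.imwrite("pics/c1.png",cv2.resize(t[135:260,130:330],None,fx=4,fy=4,interpolation=cv2.INTER_CUBIC))
cv2.imwrite("pics/c2.png",cv2.resize(s[150:310,195:395],None,fx=3.75,fy=3.75,interpolation=cv2.INTER_CUBIC))
E
```

```text
(no output)
```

View pics/c1.png

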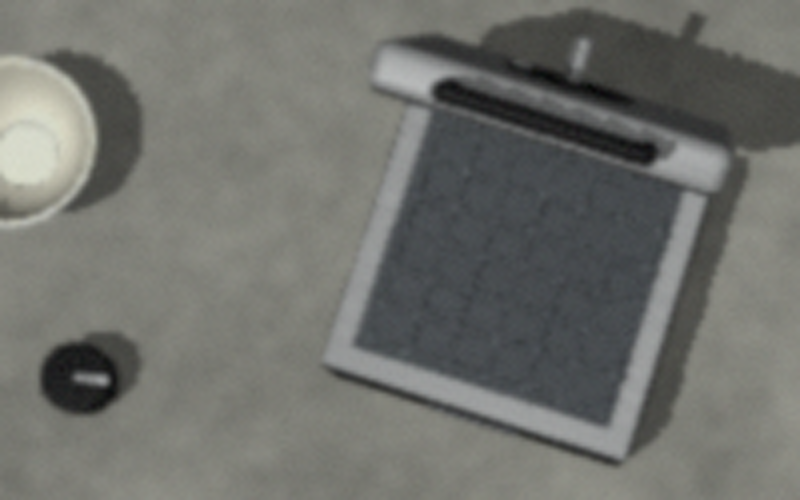

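View pics/c2.png

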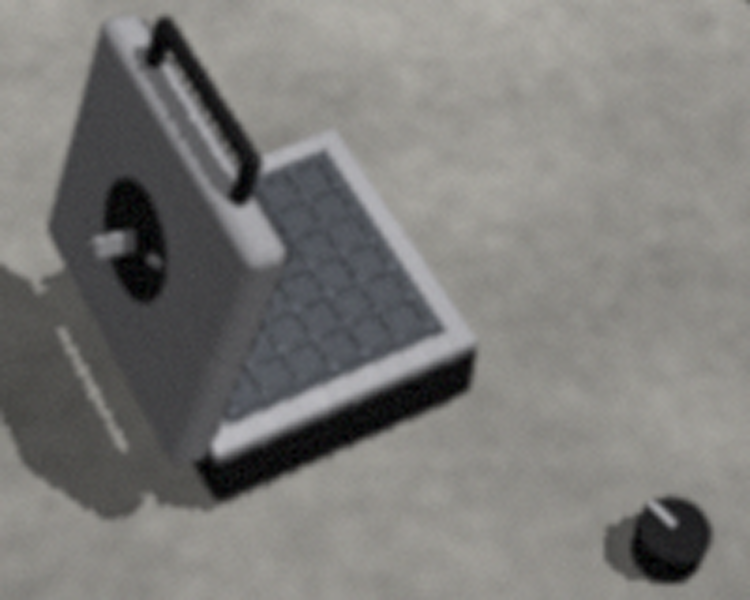

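The crops show these points:
- **Base rim, front corners:** (325,362) and (617,455) in the top crop; (474,343) and (332,133) in the scene crop.
- **Handle bar:** centred at (547,124) in the top crop and (212,93) in the scene crop.
- **Spindle tip:** (584,42) in the top crop and (95,245) in the scene crop.
- **Dial rib:** (152,260) in the scene crop.
- **Knob rib:** (75,378) to (110,381) in the top crop; (673,525) to (650,503) in the scene crop.

```bash
cat > h.py <<'E'
from cell import ctrl
import cv2, numpy as np
from scipy.optimize import least_squares
C={n:ctrl.calibration(n) for n in("scene","top")}
def proj(n,X):
    c=C[n]; return cv2.projectPoints(np.float64(X).reshape(-1,1,3),cv2.Rodrigues(c['R'])[0],c['t'],c['mtx'],c['distortion'])[0][:,0]
def atz(n,uv,z):
    c=C[n]; p=cv2.undistortPoints(np.float64([[uv]]),c['mtx'],c['distortion'])[0,0]
    d=c['R'].T@[p[0],p[1],1]; o=-c['R'].T@c['t']; return (o+d*(z-o[2])/d[2])
T=lambda u,v:(u/4+130,v/4+135)
S=lambda u,v:(u/3.75+195,v/3.75+150)
def lidpt(p,d,y,h):
    x0,y0,w,a=p[:4]; l=np.array([95-d*np.cos(a)+h*np.sin(a),y]); c,s=np.cos(w),np.sin(w)
    return np.array([x0+c*l[0]-s*y,y0+s*l[0]+c*y,72+d*np.sin(a)+h*np.cos(a)])
def basept(p,x,y,z):
    c,s=np.cos(p[2]),np.sin(p[2]); return np.array([p[0]+c*x-s*y,p[1]+s*x+c*y,z])
E
python3 - <<'E'
from h import *
obs=lambda p:[("top",basept(p,-95,100,72),T(325,362)),("top",basept(p,-95,-100,72),T(617,455)),("scene",basept(p,-95,100,72),S(474,343)),("scene",basept(p,-95,-100,72),S(332,133)),
("top",lidpt(p,218,0,15),T(547,124)),("scene",lidpt(p,218,0,15),S(212,93)),("top",lidpt(p,100,0,59),T(584,42)),("scene",lidpt(p,100,0,59),S(95,245)),
("scene",lidpt(p,100-31*np.cos(p[4]),31*np.sin(p[4]),35),S(152,260))]
f=lambda p:np.concatenate([proj(n,X)[0]-uv for n,X,uv in obs(p)])
for ph in(-2,0,2):
    r=least_squares(f,[600,0,-.3,1.5,ph]); print(r.x.round(3),r.cost,r.fun.reshape(-1,2).round(1).tolist())
k=lambda p:[("top",(p[0],p[1],32),T(79,376)),("scene",(p[0],p[1],32),S(673,527)),("top",(p[0]+21*np.cos(p[2]),p[1]+21*np.sin(p[2]),34),T(111,381)),("scene",(p[0]+21*np.cos(p[2]),p[1]+21*np.sin(p[2]),34),S(650,503))]
r=least_squares(lambda p:np.concatenate([proj(n,X)[0]-uv for n,X,uv in k(p)]),[550,200,-1.5]);print(r.x,r.fun.reshape(-1,2).round(1).tolist())
print(atz("top",(400,271),120),atz("top",(133,170),50),atz("top",(411,175),90))
E
```

```text
[ 5.89267e+02  2.76370e+01 -2.98000e-01  1.25000e+00  1.98800e+00] 17.894129303182922 [[-2.9, -1.0], [1.8, 1.5], [0.6, 0.2], [-0.6, -2.7], [-2.1, 1.5], [-0.8, -0.8], [-0.4, -1.4], [-1.7, -0.0], [-0.4, -0.0]]
[ 5.89267e+02  2.76370e+01 -2.98000e-01  1.25000e+00  1.98800e+00] 17.894129303184577 [[-2.9, -1.0], [1.8, 1.5], [0.6, 0.2], [-0.6, -2.7], [-2.1, 1.5], [-0.8, -0.8], [-0.4, -1.4], [-1.7, -0.0], [-0.4, -0.0]]
[ 5.89267e+02  2.76370e+01 -2.98000e-01  1.25000e+00  1.98800e+00] 17.89412930324945 [[-2.9, -1.0], [1.8, 1.5], [0.6, 0.2], [-0.6, -2.7], [-2.1, 1.5], [-0.8, -0.8], [-0.4, -1.4], [-1.7, -0.0], [-0.4, -0.0]]
[516.27742347 306.75883855  -1.68084868] [[-1.3, 0.2], [-0.8, -0.5], [-1.3, -0.0], [-1.0, -1.0]]
[ 423.2735961  -306.46099332  120.        ] [663.85364843 349.5427199   50.        ] [ 659.18220206 -344.07639038   90.        ]
```

Emit:
{"name": "carry_out", "arguments": {
  "deltas": [0,0,0,0.048,-0.011,-0.003,1,0,0,0,0.048,-0.011,-0.003,1,0,0,0,0.048,-0.011,-0.003,1,0,0,0,0.048,-0.011,-0.003,1,0,0,0,0.048,-0.011,-0.003,1,0,0,0,0.048,-0.011,-0.003,1,0,0,0,0.048,-0.011,-0.003,1,0,0,0,0.048,-0.011,-0.003,1,0,0,0,0.048,-0.011,-0.003,1,0,0,0,0.048,-0.011,-0.003,1]
}}

```text
clock: 1.35
eef_pos: [604.1, -397.0, 260.9]
tool_rot: [-3.141, 0.001, 0.261]
force: [0.2, -0.8, -0.1]
width: -0.1
gripper_force: 0.0
```

Emit:
{"name": "carry_out", "arguments": {
  "deltas": [0,0,0,0.032,-0.035,0,1,0,0,0,0.032,-0.035,0,1,0,0,0,0.032,-0.035,0,1,0,0,0,0.032,-0.035,0,1,0,0,0,0.032,-0.035,0,1,0,0,0,0.032,-0.035,0,1,0,0,0,0,0,0,1]
}}

```text
clock: 2.22
eef_pos: [736.1, -138.2, 260.0]
tool_rot: [-3.137, -0.001, 0.269]
force: [0.7, -0.7, 0.5]
width: 0.3
gripper_force: 0.0
```

Emit:
{"name": "carry_out", "arguments": {
  "deltas": [0,0,0,0,-0.035,0.002,1,0,0,0,0,-0.035,0.002,1,0,0,0,0,-0.035,0.003,1,0,0,0,0,-0.033,0.003,1,0,0,0,0,0,0,1]
}}

```text
clock: 2.85
eef_pos: [697.8, -8.9, 250.8]
tool_rot: [-3.139, 0.001, 0.265]
force: [1.0, -0.4, -0.2]
width: -0.3
gripper_force: 0.0
```

Emit:
{"name": "carry_out", "arguments": {
  "deltas": [0,0,0,-0.015,-0.0095,0.0045,1,0,0,0,-0.015,-0.0095,0.0045,1,0,0,0,-0.012,-0.0075,0.0033,1,0,0,0,-0.012,-0.0075,0.0033,1,0,0,0,-0.012,-0.0075,0.0033,1]
}}

```text
clock: 3.48
eef_pos: [626.2, 7.3, 233.1]
tool_rot: [3.138, -0.004, 0.258]
force: [3.1, -1.0, -0.8]
width: -0.2
gripper_force: 1.6
```

```bash
python3 - <<'E'
from h import *
im=ctrl.get_image("scene");cv2.imwrite("pics/s1.png",cv2.resize(im[100:310,150:430,::-1],None,fx=2.5,fy=2.5,interpolation=cv2.INTER_CUBIC))
E
```

```text
(no output)
```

View pics/s1.png

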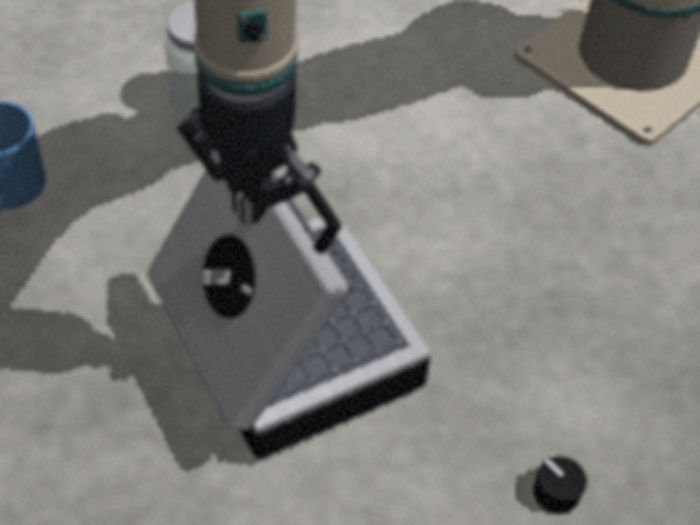

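The fingers touch the outer face near the front edge at (248,205) and the lid is moving with about 3 N. I'll keep following the arc.

Emit:
{"name": "carry_out", "arguments": {
  "deltas": [0,0,0,-0.011,-0.007,0.0067,1,0,0,0,-0.011,-0.007,0.0067,1,0,0,0,-0.011,-0.007,0.0067,1,0,0,0,-0.0093,-0.0058,0.01,1,0,0,0,-0.0093,-0.0058,0.01,1,0,0,0,-0.0093,-0.0058,0.01,1]
}}

```text
clock: 4.28
eef_pos: [556.8, 29.8, 182.5]
tool_rot: [3.139, -0.002, 0.258]
force: [1.7, -1.4, 1.2]
width: -0.1
gripper_force: 0.9
```

Emit:
{"name": "carry_out", "arguments": {
  "deltas": [0,0,0,-0.005,-0.003,0.0093,1,0,0,0,-0.005,-0.003,0.0093,1,0,0,0,-0.005,-0.003,0.0093,1,0,0,0,-0.005,-0.003,0.0093,1,0,0,0,0,0,0,1]
}}

```text
clock: 4.9
eef_pos: [531.8, 39.2, 144.1]
tool_rot: [-3.141, 0.003, 0.261]
force: [0.5, -0.7, 0.6]
width: 0.1
gripper_force: 0.0
```

Emit:
{"name": "carry_out", "arguments": {
  "deltas": [0,0,0,-0.0025,-0.0015,0.007,1,0,0,0,-0.0025,-0.0015,0.007,1,0,0,0,-0.0025,-0.0015,0.007,1,0,0,0,0,0,0.006,1,0,0,0,0,0,0.005,1,0,0,0,0,0,0.004,1,0,0,0,0,0,0.002,1,0,0,0,0,0,0,1]
}}

```text
clock: 5.9
eef_pos: [525.0, 40.9, 107.0]
tool_rot: [3.141, -0.0, 0.261]
force: [-0.2, -0.2, -0.0]
width: -0.1
gripper_force: 0.0
```

Emit:
{"name": "carry_out", "arguments": {
  "deltas": [0,0,0,0,0,0.003,1,0,0,0,0,0,0.002,1,0,0,0,0,0,0,1]
}}

```text
clock: 6.28
eef_pos: [525.0, 41.1, 102.1]
tool_rot: [3.141, -0.0, 0.261]
force: [-0.3, 0.3, 1.1]
width: 0.0
gripper_force: 0.4
```

Emit:
{"name": "carry_out", "arguments": {
  "deltas": [0,0,0,0,0,0.001,1,0,0,0,0,0,0.001,1,0,0,0,0,0,0,1]
}}

```text
clock: 6.65
eef_pos: [525.0, 41.1, 102.0]
tool_rot: [3.142, -0.001, 0.261]
force: [-4.9, -0.7, 17.5]
width: 0.1
gripper_force: 9.3
```

The lid is hard on its stop at z = 102 mm. Next I lift off and move beside the knob for a fresh look.

Emit:
{"name": "carry_out", "arguments": {
  "deltas": [0,0,0,0,0,-0.03,0,0,0,0,0,0,-0.05,-1,0,0,0,0,0,-0.05,-1,0,0,0,0.016,-0.05,-0.02,-1,0,0,0,0.016,-0.05,0,-1,0,0,0,0.014,-0.05,0,-1,0,0,0,0.014,-0.05,0,-1,0,0,0,0,-0.045,0,-1,0,0,0,0,0,0,-1]
}}

```text
clock: 7.78
eef_pos: [517.5, 298.5, 249.6]
tool_rot: [-3.139, 0.0, 0.268]
force: [0.2, 0.0, 0.2]
width: 85.6
gripper_force: 0.0
```

```bash
python3 - <<'E'
from h import *
s=ctrl.read_state();print(s['qpos'].round(3),s['eef_pos'],s['tool_rot'],s['width'])
a=ctrl.get_image("top");b=ctrl.get_image("scene")
cv2.imwrite("pics/t2.png",a[:,:,::-1]);cv2.imwrite("pics/s2.png",b[:,:,::-1])
A=cv2.resize(a[145:265,130:330,::-1],None,fx=3,fy=3,interpolation=cv2.INTER_CUBIC)
B=cv2.resize(b[190:300,200:400,::-1],None,fx=3,fy=3,interpolation=cv2.INTER_CUBIC)[:240+90]
cv2.imwrite("pics/c3.png",A);cv2.imwrite("pics/c4.png",B)
C2=np.zeros((600,600,3),np.uint8);C2[:300]=A[:300];C2[300:]=B[:300];cv2.imwrite("pics/c5.png",C2)
E
```

```text
[-0.585  0.532  0.025  1.649 -0.019  0.961 -1.854] [517.50542281 298.4937208  249.61806849] [-3.13867940e+00  4.01311806e-04  2.68376134e-01] 85.61238450376254
```

View pics/c5.png

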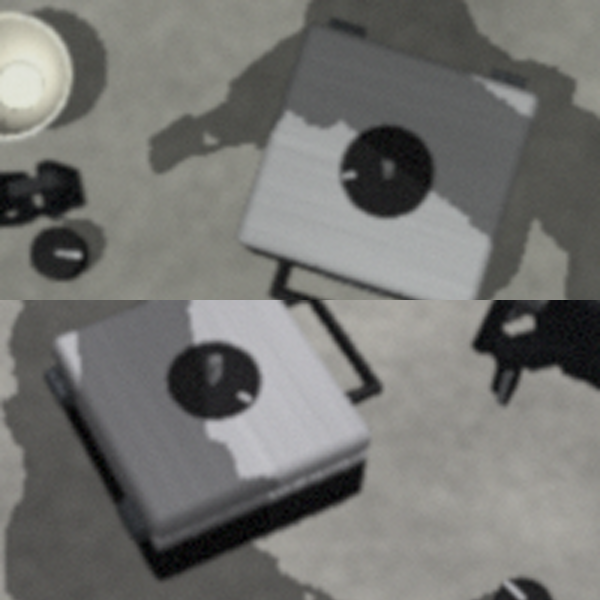

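The closed lid fills the top half, with the dial ring centred at about (387,171) and its rib at (349,176). In the scene half the ring is at (214,380), the rib at (245,397) and the spindle tip at about (215,358). The knob is at (59,253) in the top half with its rib pointing right.

```bash
python3 - <<'E'
from h import *
T=lambda u,v:((u+.5)/3-.5+130,(v+.5)/3-.5+145)
S=lambda u,v:((u+.5)/3-.5+200,(v+.5)/3-.5+190)
def f(p):
    x,y,q=p; r=lambda z:(x+31*np.cos(q),y+31*np.sin(q),z)
    o=[("top",(x,y,105),T(387,171)),("top",r(107),T(349,176)),("scene",(x,y,105),S(214.5,80.5)),("scene",r(107),S(245,97))]
    return np.concatenate([proj(n,X)[0]-uv for n,X,uv in o])
r=least_squares(f,[585,29,1.7]);print(r.x.round(3),r.fun.reshape(-1,2).round(2).tolist())
for n in C:
    g=(T if n=="top" else S); 
    print(n,"camera",(-C[n]['R'].T@C[n]['t']).round(0),"pred tip crop px",(proj(n,(*r.x[:2],131))[0]))
a=atz("top",T(387,171),105);b=atz("scene",S(214.5,80.5),105);print("ring",a,b)
a=atz("top",T(349,176),107)-a;b=atz("scene",S(245,97),107)-b;print(np.arctan2(a[1],a[0]),np.arctan2(b[1],b[0]))
print("tip",atz("top",T(384,160),131),atz("scene",S(215,56),131))
# knob, refined on dark blob
k=atz("top",T(59,253),32);print("knob top",k,atz("top",(129.5+79.5/4,134.5+376.5/4),32))
print("knob scene",atz("scene",(194.6+673.5/3.75,149.6+527.5/3.75),32))
for z in(34,):
  a=atz("top",T(56,253),z);b=atz("top",T(81,255),z);d=b-a;print("rib",a,b,np.arctan2(d[1],d[0]))
  c=lambda u,v:(194.6+u/3.75,149.6+v/3.75)
  a=atz("scene",c(674,527),z);b=atz("scene",c(649,502),z);d=b-a;print("rib",a,b,np.arctan2(d[1],d[0]))
E
```

```text
[581.756  30.188   1.74 ] [[-0.51, 0.14], [-0.69, 0.23], [-0.76, -0.61], [-0.33, -0.1]]
scene camera [1074.  523. 1083.] pred tip crop px [270.56959996 209.42838247]
top camera [ 407.   11. 1323.] pred tip crop px [258.02132684 200.22754113]
ring [582.11372329  28.97770697 105.        ] [581.65809859  32.71124275 105.        ]
1.7348461644764135 1.758982886658521
tip [587.01542033  31.14592995 131.        ] [578.25871406  29.11637446 131.        ]
knob top [516.76900919 304.48318587  32.        ] [517.7210899  304.42383501  32.        ]
knob scene [515.7204496  307.92700838  32.        ]
rib [516.54090671 306.56313834  34.        ] [515.34269976 285.37539989  34.        ] -1.6272880595060344
rib [516.29411363 308.32993718  34.        ] [514.21058984 287.00012548  34.        ] -1.6681687159112726
```

Emit:
{"name": "carry_out", "arguments": {
  "deltas": [0,0,0,0.0015,-0.0076,0.04,-1,0,0,0,0,0,0.04,-1,0,0,0,0,0,0.04,-1,0,0,0,0,0,0.04,-1,0,0,0,0,0,0.03,-1,0,0,0,0,0,0.025,-1,0,0,0,0,0,0.015,-1,0,0,0,0,0,0.0155,-1,0,0,0,0,0,0,-1]
}}

```text
clock: 9.0
eef_pos: [518.8, 300.3, 3.9]
tool_rot: [3.141, 0.001, 0.26]
force: [0.3, 0.1, 0.3]
width: 85.2
gripper_force: 0.0
```

Emit:
{"name": "carry_out", "arguments": {
  "deltas": [0,0,0,0,0,0,0,0,0,0,0,0,0,0.5,0,0,0,0,0,0,1,0,0,0,0,0,0,1,0,0,0,0,0,0,1]
}}

```text
clock: 9.62
eef_pos: [519.7, 301.6, 5.8]
tool_rot: [-3.141, -0.002, 0.261]
force: [-0.1, -0.2, 6.1]
width: 44.1
gripper_force: 60.5
```

Emit:
{"name": "carry_out", "arguments": {
  "deltas": [0,0,0,0,0,-0.02,1,0,0,0,0,0,-0.03,1,0,0,0,0,0,-0.05,1,0,0,0,0,0,-0.05,1,0,0,0,0,0,-0.02,1,0,0,0,0,0,0,1]
}}

```text
clock: 10.38
eef_pos: [520.3, 301.6, 177.6]
tool_rot: [-3.14, -0.005, 0.261]
force: [0.8, 0.0, -0.8]
width: 44.1
gripper_force: 61.1
```

```bash
python3 - <<'E'
from h import *
s=ctrl.read_state();print(s['qpos'].round(3),s['eef_pos'],s['tool_rot'],s['width'])
a=ctrl.get_image("top");b=ctrl.get_image("scene")
P=[proj(n,s['eef_pos'])[0] for n in("top","scene")];print(P)
O=[]
for im,p in zip((a,b),P):
    u,v=(p.astype(int)-(35,35)).clip(0); print(u,v); O.append(cv2.resize(im[v:v+70,u:u+70,::-1],(400,400),interpolation=cv2.INTER_CUBIC))
cv2.imwrite("pics/k1.png",np.hstack(O))
E
```

```text
[-0.588  0.617  0.025  1.72  -0.02   0.799 -1.864] [520.26091164 301.62452392 177.57476254] [-3.14012059 -0.0050046   0.26070143] 44.13730967053143
[array([136.31053413, 221.66551674]), array([382.9072538 , 257.03910363])]
101 186
347 222
```

View pics/k1.png

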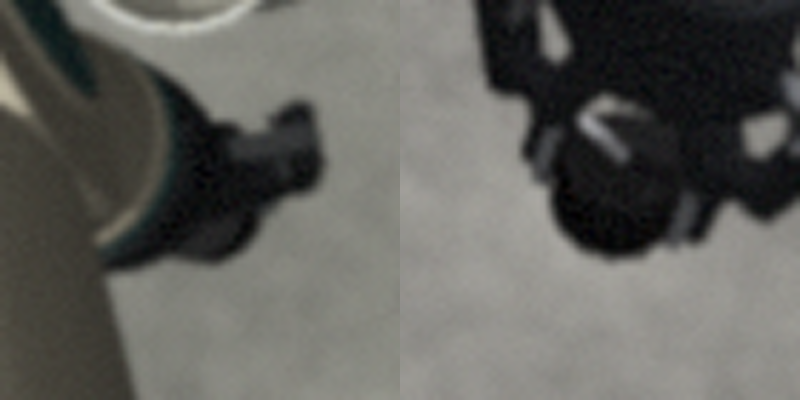

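The scene half shows the knob held upright between the pads, its rib running from (627,160) to (582,120). I'll check its height, position and angle in the hand.

```bash
python3 - <<'E'
from h import *
g=lambda u,v:((u-400+.5)*.175-.5+347,(v+.5)*.175-.5+222)
print(g(627,160),g(582,120))
for z in(170,190,207,220): print(z,proj("scene",(520.3,301.6,z))[0])
for z in(207,):
    a=atz("scene",g(629,162),z);b=atz("scene",g(580,118),z);d=b-a;print(a,b,np.arctan2(d[1],d[0]),np.hypot(*d[:2]))
    print("skirt bottom outline lowest pt", g(615,257)); print(proj("scene",[(520+22*np.cos(t),301.6+22*np.sin(t),172) for t in np.linspace(0,6.28,13)])[:,1].max(), proj("scene",[(520+23*np.cos(t),301.6+23*np.sin(t),190) for t in np.linspace(0,6.28,13)])[:,1].max())
E
```

```text
(386.3125, 249.5875) (378.4375, 242.5875)
170 [382.18819229 258.91599864]
190 [384.04854239 253.92304708]
207 [385.6765891  249.55757753]
220 [386.9517554  246.14093434]
[519.55717264 303.5205874  207.        ] [517.74558608 280.04328737 207.        ] -1.6478070495494288 23.54709032150729
skirt bottom outline lowest pt (384.2125, 266.5625)
267.3834024660194 263.3694294281337
```

Emit:
{"name": "carry_out", "arguments": {
  "deltas": [0,0,-9.72,0,0,0,1,0,0,-9.72,0,0,0,1,0,0,-9.72,0,0,0,1,0,0,-9.72,0,0,0,1,0,0,-9.72,0,0,0,1,0,0,-9.72,0,0,0,1,0,0,-9.72,0,0,0,1,0,0,-9.72,0,0,0,1,0,0,-9.72,0,0,0,1,0,0,-9.72,0,0,0,1]
}}

```text
clock: 11.72
eef_pos: [518.1, 300.3, 172.9]
tool_rot: [-3.138, 0.0, 1.963]
force: [1.1, 0.3, -0.5]
width: 44.2
gripper_force: 61.1
```

Emit:
{"name": "carry_out", "arguments": {
  "deltas": [0,0,-9.72,0,0,0,1,0,0,-9.72,0,0,0,1,0,0,-9.72,0,0,0,1,0,0,-9.72,0,0,0,1,0,0,-9.72,0,0,0,1,0,0,-9.72,0,0,0,1,0,0,-9.72,0,0,0,1,0,0,-9.72,0,0,0,1,0,0,-9.72,0,0,0,1,0,0,-9.72,0,0,0,1,0,0,0,0,0,0,1]
}}

```text
clock: 13.1
eef_pos: [518.3, 300.4, 172.9]
tool_rot: [3.141, -0.003, -2.631]
force: [-0.2, -0.6, 0.6]
width: 44.1
gripper_force: 61.1
```

Emit:
{"name": "carry_out", "arguments": {
  "deltas": [0,0,0,0.011,-0.038,0,1,0,0,0,0.011,-0.038,0,1,0,0,0,0.011,-0.038,0,1,0,0,0,0.011,-0.038,0,1,0,0,0,0.011,-0.038,0,1,0,0,0,0.011,-0.038,0,1,0,0,0,0.01,-0.038,0,1,0,0,0,0,0,0,1]
}}

```text
clock: 14.1
eef_pos: [583.4, 27.2, 173.1]
tool_rot: [-3.14, -0.003, -2.639]
force: [-0.0, 1.2, -0.0]
width: 44.2
gripper_force: 61.2
```

```bash
python3 - <<'E'
from h import *
s=ctrl.read_state();print(s['qpos'].round(3),s['eef_pos'],s['tool_rot'],s['width'],s['force'])
b=ctrl.get_image("scene")
cv2.imwrite("pics/s3.png",b[:,:,::-1])
cv2.imwrite("pics/k2.png",cv2.resize(b[170:250,220:326,::-1],(795,600),interpolation=cv2.INTER_CUBIC))
E
```

```text
[ 0.455  0.774 -0.937  1.749  0.729  1.011  1.311] [583.37987305  27.16965617 173.12204963] [-3.14045489e+00 -2.94496328e-03 -2.63945696e+00] 44.24128408445878 [-0.03361493  1.15839925 -0.02965826]
```

View pics/k2.png

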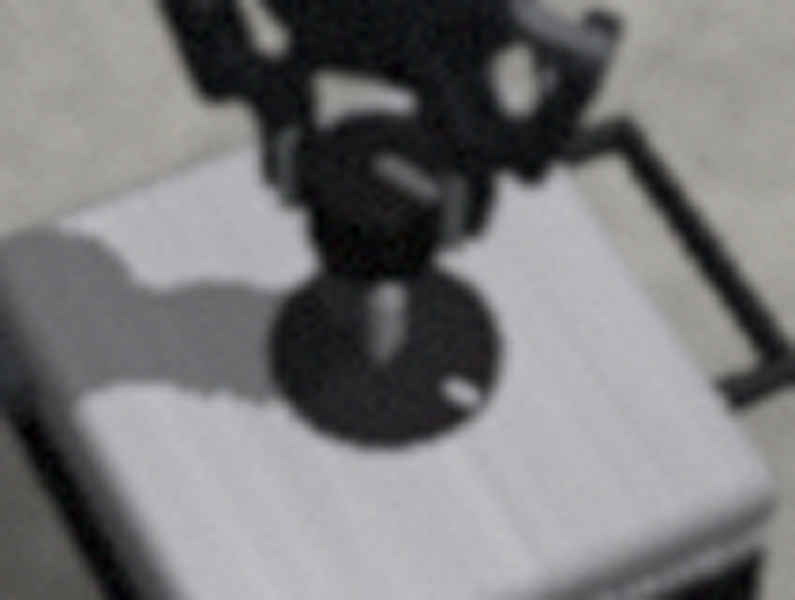

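The knob hangs above the spindle, with its rib running from about (379,160) to (439,196). The ring is centred at (385.5,351), its rib at (462,393), and the spindle tip sits just below the knob at (388,290). I'll measure knob and ring in the same camera so the bias cancels.

```bash
python3 - <<'E'
from h import *
g=lambda u,v:((u+.5)/7.5-.5+220,(v+.5)/7.5-.5+170)
ring=atz("scene",g(385.5,351),105); tip=atz("scene",g(389,287),131)
a,b=atz("scene",g(379,160),202),atz("scene",g(439,196),202); d=b-a; q=np.arctan2(d[1],d[0]); m=(a+b)/2; k=m-10.5*np.r_[np.cos(q),np.sin(q),0]
print("ring",ring,"tip",tip,"knob",k,"yaw",q,np.hypot(*d[:2]))
r=atz("scene",g(462,393),107.5)-ring; print("ring yaw",np.arctan2(r[1],r[0]),np.hypot(*r[:2]))
# knob head left/back edge check: project a model
for c in(k,):
    P=proj("scene",[(c[0]+23*np.cos(t),c[1]+23*np.sin(t),199.3) for t in np.linspace(0,6.28,60)]); P=(P-(220,170)+.5)*7.5-.5; print("head L,R,T,B",P[:,0].min(),P[:,0].max(),P[:,1].min(),P[:,1].max())
    P=proj("scene",[(c[0]+22*np.cos(t),c[1]+22*np.sin(t),167.3) for t in np.linspace(0,6.28,60)]); P=(P-(220,170)+.5)*7.5-.5; print("skirt",P[:,0].min(),P[:,0].max(),P[:,1].min(),P[:,1].max())
E
```

```text
ring [581.73633849  32.10667987 105.        ] tip [577.08326588  28.22834812 131.        ] knob [583.88099144  29.9523728  202.        ] yaw 1.7335241327997446 22.08159204691875
ring yaw 1.7427114078330148 29.711915963724778
head L,R,T,B 302.7718131407512 457.8379822761822 106.29077386381778 228.21269509163398
skirt 306.23031903586764 451.24594561717936 174.63134879639415 290.1439304656215
```

Emit:
{"name": "carry_out", "arguments": {
  "deltas": [0,0,0,0.0006,0.0033,0.01,1,0,0,0,0,0,0.012,1,0,0,0,0,0,0.008,1,0,0,0,0,0,0.002,1,0,0,0,0,0,0,1]
}}

```text
clock: 14.78
eef_pos: [581.1, 34.7, 142.5]
tool_rot: [3.141, -0.0, -2.629]
force: [0.1, -0.1, 0.1]
width: 44.2
gripper_force: 61.2
```

Emit:
{"name": "carry_out", "arguments": {
  "deltas": [0,0,0,0,0,0.002,1,0,0,0,0,0,0.002,1,0,0,0,0,0,0.002,1,0,0,0,0,0,0,1]
}}

```text
clock: 15.28
eef_pos: [581.2, 34.4, 136.8]
tool_rot: [-3.141, 0.0, -2.63]
force: [0.2, -0.3, 1.4]
width: 43.9
gripper_force: 61.2
```

The arm had still been settling, so it now stands at y = 34.4 where I want 29.8. I'll raise it a little, shift it, and check it settles.

Emit:
{"name": "carry_out", "arguments": {
  "deltas": [0,0,0,0,0,-0.006,1,0,0,0,0.0022,-0.004,-0.002,1,0,0,0,0,0,0,1,0,0,0,0,0,0,1,0,0,0,0,0,0,1,0,0,0,0,0,0,1]
}}

```text
clock: 16.02
eef_pos: [581.0, 30.0, 144.6]
tool_rot: [3.141, -0.0, -2.629]
force: [-0.1, -0.0, -0.0]
width: 44.3
gripper_force: 61.2
```

```bash
python3 - <<'E'
from h import *
s=ctrl.read_state();print(s['eef_pos'],s['tool_rot'],s['qd'].round(3))
b=ctrl.get_image("scene")
print(ctrl.read_state()['eef_pos'])
cv2.imwrite("pics/k3.png",cv2.resize(b[170:250,220:326,::-1],(795,600),interpolation=cv2.INTER_CUBIC))
E
```

```text
[581.01530459  30.01084126 144.5612564 ] [ 3.14146417e+00 -5.06123951e-05 -2.62933166e+00] [ 0.     0.001 -0.    -0.001  0.001 -0.001  0.002]
[581.02118045  29.95838307 144.55481355]
```

View pics/k3.png

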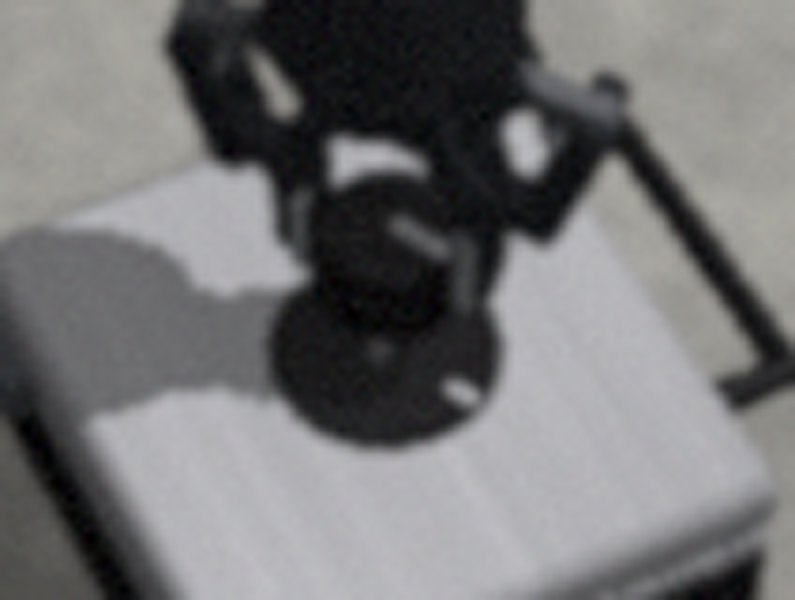

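The arm has settled. The knob's rib now runs from about (391,219) to (452,257), the head's left edge is at 312 and its top at 173.

```bash
python3 - <<'E'
from h import *
g=lambda u,v:((u+.5)/7.5-.5+220,(v+.5)/7.5-.5+170)
ring=atz("scene",g(385.5,351),105)
a,b=atz("scene",g(391,219),173.5),atz("scene",g(452,257),173.5); d=b-a; q=np.arctan2(d[1],d[0]); k=(a+b)/2-10.5*np.r_[np.cos(q),np.sin(q),0]
print("ring",ring,"knob",k,q,np.hypot(*d[:2]))
for c in(k,ring):
    P=proj("scene",[(c[0]+23*np.cos(t),c[1]+23*np.sin(t),170.8) for t in np.linspace(0,6.28,60)]); P=(P-(220,170)+.5)*7.5-.5; print("head L,R,T,B",P[:,0].min(),P[:,0].max(),P[:,1].min(),P[:,1].max())
    P=proj("scene",[(c[0]+22*np.cos(t),c[1]+22*np.sin(t),138.8) for t in np.linspace(0,6.28,60)]); P=(P-(220,170)+.5)*7.5-.5; print("skirt",P[:,0].min(),P[:,0].max(),P[:,1].min(),P[:,1].max())
E
```

```text
ring [581.73633849  32.10667987 105.        ] knob [581.00308456  33.36578809 173.5       ] 1.7200683683476083 23.099442981867927
head L,R,T,B 317.5728369747021 469.5896610118423 166.37237867745964 287.3254025433022
skirt 320.6398687788247 462.87052871916126 232.14027949473814 346.72089859947124
head L,R,T,B 312.9579116426836 464.94289803452926 165.2958129475989 286.1974846838008
skirt 316.1251471185028 458.32661082340906 231.07340370298627 345.6062614968784
```

Emit:
{"name": "carry_out", "arguments": {
  "deltas": [0,0,0,0,0,0.004,1,0,0,0,0,0,0.002,1,0,0,0,0,0,0.002,1,0,0,0,0,0,0.002,1,0,0,0,0,0,0,1]
}}

```text
clock: 16.7
eef_pos: [581.0, 29.8, 134.4]
tool_rot: [3.142, -0.0, -2.629]
force: [-0.2, -0.7, -0.0]
width: 43.8
gripper_force: 61.2
```

Emit:
{"name": "carry_out", "arguments": {
  "deltas": [0,0,0,0,0,0.002,1,0,0,0,0,0,0.002,1,0,0,0,0,0,0,1]
}}

```text
clock: 17.08
eef_pos: [581.0, 29.7, 130.4]
tool_rot: [-3.142, -0.0, -2.63]
force: [0.0, 0.0, -1.0]
width: 44.2
gripper_force: 61.2
```

It has gone past the tip height with no resistance, so it looks inserted. I'll continue down.

Emit:
{"name": "carry_out", "arguments": {
  "deltas": [0,0,0,0,0,0.002,1,0,0,0,0,0,0.002,1,0,0,0,0,0,0.002,1,0,0,0,0,0,0.002,1,0,0,0,0,0,0,1]
}}

```text
clock: 17.7
eef_pos: [580.9, 29.7, 122.3]
tool_rot: [-3.142, -0.0, -2.63]
force: [-0.1, -1.5, -0.4]
width: 44.2
gripper_force: 61.2
```

Emit:
{"name": "carry_out", "arguments": {
  "deltas": [0,0,0,0,0,0.002,1,0,0,0,0,0,0.001,1,0,0,0,0,0,0,1]
}}

```text
clock: 18.08
eef_pos: [581.0, 29.8, 119.5]
tool_rot: [-3.142, -0.0, -2.63]
force: [-1.2, -2.2, -0.8]
width: 44.4
gripper_force: 61.2
```

Emit:
{"name": "carry_out", "arguments": {
  "deltas": [0,0,0,0,0,0.001,1,0,0,0,0,0,0.001,1,0,0,0,0,0,0,1]
}}

```text
clock: 18.45
eef_pos: [581.1, 29.8, 117.7]
tool_rot: [-3.141, -0.0, -2.63]
force: [-2.1, -2.5, 3.0]
width: 44.0
gripper_force: 61.2
```

Emit:
{"name": "carry_out", "arguments": {
  "deltas": [0,0,0,0,0,0.001,1,0,0,0,0,0,0.001,1,0,0,0,0,0,0,1]
}}

```text
clock: 18.82
eef_pos: [581.2, 29.8, 115.7]
tool_rot: [-3.141, 0.0, -2.63]
force: [-1.1, -2.7, 3.9]
width: 44.1
gripper_force: 61.2
```

Emit:
{"name": "carry_out", "arguments": {
  "deltas": [0,0,0,0,0,0.001,1,0,0,0,0,0,0.001,1,0,0,0,0,0,0,1]
}}

```text
clock: 19.2
eef_pos: [581.2, 29.9, 113.7]
tool_rot: [-3.141, 0.0, -2.63]
force: [-0.8, -1.5, 5.6]
width: 44.5
gripper_force: 61.3
```

The force is following the spring (3.0, 3.9, 5.6 N), so I press on to the hard stop.

Emit:
{"name": "carry_out", "arguments": {
  "deltas": [0,0,0,0,0,0.001,1,0,0,0,0,0,0.001,1,0,0,0,0,0,0,1,0,0,0,0,0,0,1]
}}

```text
clock: 19.7
eef_pos: [581.3, 29.9, 112.6]
tool_rot: [-3.141, 0.0, -2.63]
force: [-4.1, -2.5, 10.9]
width: 44.3
gripper_force: 61.9
```

Emit:
{"name": "carry_out", "arguments": {
  "deltas": [0,0,0,0,0,0.0005,1,0,0,0,0,0,0,1,0,0,0,0,0,0,1]
}}

```text
clock: 20.08
eef_pos: [581.3, 29.9, 112.5]
tool_rot: [-3.14, 0.0, -2.63]
force: [-3.1, -3.2, 14.6]
width: 44.1
gripper_force: 62.0
```

The knob is on the hard stop at z = 112.5 mm, where I predicted 112.8 mm, pressed with about 15 N and still gripped. I'm handing it in.

```bash
python3 -c "
from cell import ctrl
print(ctrl.finish_job())"
```

```text
the job is handed in; nothing more can be done
None
```

The job is handed in, with no verdict returned: the lid is closed, the knob is seated on the spindle and held pressed to its stop at about 15 N, and the arm never went near the jar, mug or bowl.

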